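# Centre a portion cup on the rocking plate of a portion scale and hold the reading

### The job

The lidded portion cup on the small kitchen scale was set down too near the edge of the scale's plate, so the plate sits crooked and the weight is false. Without gripping or lifting the cup, nudge it with light fingertip taps until it stands upright in the middle of the plate and the plate is level again, then take the hand off it and press the scale's round hold key fully down and let it go. Do not tip the cup or knock it off, do not press the key while the cup is off the middle, and leave the other cups, the marker and the label roll where they are.

Things in the scene. Friction and masses are not known exactly. Their poses are not given: they have to be found in the camera images.
- scale: The portion scale, grey plastic housing 216 mm long by 136 mm wide, fixed to the table. Origin on the table under the housing; its x axis points from the front (key panel) to the back (plate), z up. The housing's flat top is 32 mm above the table and carries the plate; in front of it the key panel slopes down towards the front by 8 degrees.
- plate_top (a point): Centre of the upper face of the scale's round steel plate (90 mm across, 4.5 mm thick), 48 mm above the table, 50 mm from the scale's origin along its x axis. The plate stands on a rubber-mounted post and rocks up to 0.1 rad any way, sprung at about 0.7 N m per rad: it leans under a load off its middle, and is level under a central one. z: its normal.
- portion: The deli portion cup on the scale's plate: tapered, with blue snap lid and small tab, 59 mm high, about 0.16 kg, friction about 0.5. Its solid body is 57 mm across at the foot and widens evenly to 72 mm at 54 mm height (wall leans out 8 degrees); the thin lid's outermost 3 mm (78 mm across) is not solid. Origin on the underside, 3.8 mm from the cup's axis; z up the cup.
- portion_axis (a point): Centre of the round underside of that cup (on its axis, at the bottom); it coincides with plate_top when the cup is right in the middle. Mind the taper: an upright finger meets the cup only high up, at 54 mm, where a push rocks it; a finger leaning back from the cup by 15 to 30 degrees meets it low on the wall, where it slides more steadily.
- hold_key (a joint): Travel of the round hold key, in m: 0 released, 0.004 fully down; it counts as pressed beyond 0.003. Springs back by itself; about 4 N holds it fully down.
- hold_key_top (a point): Centre of the top of the hold key: a round black key 22 mm across, standing 7 mm proud of the scale's key panel, at its right-hand side. It is pressed straight into the panel (8 degrees off vertical). The flush oblong keys beside it do nothing.
- cup_a_axis (a point): Centre of the underside of a second cup like the first, standing on the table to the left of the scale (bystander).
- cup_b_axis (a point): The same for a third cup (bystander).
- sauce_cup: Small open clear sauce cup, 65 mm across and 33 mm high, on the table to the right of the scale (bystander). Origin at the centre of its underside.
- marker: Marker pen 120 mm long, 15 mm thick, lying on the table left of the scale (bystander). Origin at its middle on the underside.
- labels: Roll of labels, 62 mm across and 28 mm high, on the table to the left (bystander). Origin at the centre of its underside.
There are look-alikes about, which are no part of the job. Leave any green or yellow look-alike of the portion alone.

How it is judged (in metres and radians):
On the way, in this order (a step that is already met when the one before it is completed fails the run):
1. the cup stands upright in the middle of the plate, at rest, with the hand off it (horizontal distance between portion_axis and plate_top below 0.007 m and angle between portion's own z axis and vertical below 0.05 rad and linear speed of portion below 0.01 m/s and contact force between each of the arm, the fingers and portion below 0.05 N), for 0.2 s.
2. the hold key is pressed fully down with the cup still in the middle (value of joint hold_key above 0.003 m and horizontal distance between portion_axis and plate_top below 0.007 m), for 0.05 s.
At the end, for the whole second after the job is handed in: The cup stands upright (within 0.03 rad) and at rest on the plate with its axis within 7 mm of the plate's centre, the plate is level within 0.025 rad, and the hold key has been pressed (beyond 3 mm) after the cup was centred and is up again (distance between portion_axis and plate_top below 0.007 m and angle between portion's own z axis and vertical below 0.03 rad and angle between plate_top's own z axis and vertical below 0.025 rad and linear speed of portion below 0.01 m/s and value of joint hold_key below 0.001 m); the robot touches nothing.
It fails at once if the cup is tipped by more than 0.3 rad or knocked off the plate (angle between portion's own z axis and vertical above 0.3 rad or height (world z) of portion_axis below 0.035 m).
It fails at once if the cup is lifted off the plate (z of portion_axis in the frame of plate_top above 0.012 m).
It fails at once if the cup is gripped or hit instead of tapped lightly (more than 12 N) (contact force between any of the fingers, the arm and portion above 12 N).
It fails at once if the hold key is pressed while the cup is off the middle (value of joint hold_key above 0.003 m and horizontal distance between portion_axis and plate_top above 0.01 m).
It fails at once if another cup, the marker or the label roll is moved (distance of any of cup_a_axis, cup_b_axis, sauce_cup, marker, labels from where it was at the start of the episode above 0.02 m).
It also fails if it takes over 61 s, if anything falls off the work surface, if the arm or the gripper's body presses on something with over 40 N, if the wrist force passes 120 N, or if a joint passes its speed limit or range.

### The arm

A 7-joint arm with a two-finger parallel gripper is mounted at the origin on a cart in front of the work surface, level with it; the furniture and walls round the work are solid. World frame = base frame: x ahead of the robot, y to its left, z up, the work surface at z = 0. Lengths are in mm, angles in rad, forces in N, time in s.
With the tool pointing down it reaches from about 425 to 825 mm from the base axis. Payload 3.6 kg.
Tool frame: the origin (TCP) lies midway between the tips of the shut fingers; the grasp point (between the pads) lies 19 mm behind it (pinch_z is the distance from the TCP to the grasp point, in mm); z points along the fingers, y is the line along which they close (so a half turn about z gives the same grasp; the last joint's range is limited). The gripper opens to 85 mm and grips with 20 to 120 N. Pads are 22 mm wide; open, the fingers measure 114 mm over their backs; the gripper's body (76 mm by 85 mm) begins 54 mm behind the grasp point. The pads swing forward as they close: fully open they stand 13 mm farther back than shut.
Start: joints at [-1.359, 0.615, -0.013, 1.423, 0.008, 1.103, -0.04], TCP at [153.717, 631.533, 231.297] pointing down, gripper open.
Joint ranges: [-3.12, 3.12], [-0.3, 2.06], [-1.34, 1.32], [0.26, 2.42], [-1.36, 4.5], [0.01, 1.98], [-2.84, 2.84]. Speed limits (rad/s): [2.79, 2.79, 3.14, 3.14, 3.14, 3.14, 3.14].

### API

Orientations are given as a rotation vector (axis times angle).
In Python, from plant import sense, get_image, calibration, sign_off, pinch_z gives the robot as it stands. The module is installed in compiled form; this text tells all that it offers.
- The arm moves only by the tool move_arm, never from a script. Its arguments are lists of equal length, an entry for each row: "hand": the opening, from 0 (shut) to 1 (fully open); "delta_pos": the shift along the tool's x, y, z as a fraction of full scale, a list of three; "spin": the turn about the tool's z as a fraction of full scale. In form: {"hand": [hand, ...], "delta_pos": [[x, y, z], ...], "spin": [spin, ...]}. A call has 1 to 10 rows; each row is the pose to reach, as a shift and turn from the pose commanded when the call began, along the tool's axes at that moment; what a row does not reach only later rows make up. Full scale, the value 1, is 0.75 m for a shift and pi/4 rad for a turn. A row lasts 1/12 s, in which the tool goes at most 41.7 mm and 7.16 degrees, less where a joint would pass 70% of its speed; a pose out of reach is approached as far as the arm can. A call with a number of a shift or a turn outside -1 to 1 is refused whole. A call with a gripper value outside its range is refused whole. The fingers move at their own pace and stop on an object; "newtons" is the grip in N (left out, the last holds). Time passes only in rows, so rows that repeat a pose let the fingers close. It gives the time, the measured TCP pose, the force, the opening and the grip force at its end, in the units of the state.
- sense(): the state, without advancing time (a new reading comes with each control period).
- get_image(name): name is "scene" or "top" or "wrist"; returns the picture (480x640x3 uint8, red, green, blue); there is no depth.
- calibration(name): a dict with "fx", "fy", "cx", "cy" (pixels), "k1" (the pictures are not rectified: a ray, as slopes to the right and down, at radius r is drawn at 1 + k1 r^2 times it, then the intrinsics apply), "camera_from_world" (4x4, takes a point from world to camera coordinates). Camera axes: x right, y down, z forward; pixel columns grow to the right and rows downward; lengths in mm; the calibration is good to about 2 mm. A picture is of the moment at which its call begins: read the wrist's pose just before it. calibration takes no time and is no camera call; for the wrist camera it gives the pose at the moment of the call.
- sign_off(): hands the job in; it is judged then, once.
The state is a dict: "t": time; "joint_positions": joint angles; "dq": joint speeds; "joint_efforts": joint torques, N m; "ee_pos": TCP position; "tcp_rot": TCP orientation; "force": force on the tool from outside, world axes, zero at the start; "wrist_torque": the same for the moment, N m; "width": finger opening in mm; "finger_force": force on a finger pad.
Only numpy, scipy, OpenCV 4.12 (cv2) and the standard library are available. Lean on these libraries where they do the work, as an engineer would, in place of code of your own. Each camera call takes 0.05 s, during which the arm holds its last target. There are 200 camera calls.

## Working session

There is one attempt and no reset: what is moved stays moved. The work goes in short steps, Python scripts to look and compute and a tool call to move; the robot and the scene stay as the last step left them, time stands still between calls to the robot, and variables do not carry over. Pictures are saved under pics/ and viewed, at most 12 in all, crops included, and the job is handed in when it is done.

Besides the shell and the picture viewer there is one more tool, called by a JSON object that holds its "name" and its "arguments". move_arm: Moves the arm, as the interface text tells. Shift numbers are shares of 0.75 m and turn numbers shares of pi/4 rad, none past 1 either way. Its arguments: {"type":"object","properties":{"hand":{"type":"array"},"delta_pos":{"type":"array"},"spin":{"type":"array"},"newtons":{"type":"number"}},"required":["hand","delta_pos","spin"]}

```bash
mkdir -p pics
cat > h.py <<'E'
import numpy as np, cv2
from plant import sense,get_image,calibration,sign_off,pinch_z
from scipy.spatial.transform import Rotation as R
def ray(c,uv):
    d=np.array([(uv[0]-c['cx'])/c['fx'],(uv[1]-c['cy'])/c['fy']]);s=d.copy()
    for _ in range(20): s=d/(1+c['k1']*(s@s))
    T=np.array(c['camera_from_world']);Rm=T[:3,:3];o=-Rm.T@T[:3,3]
    return o,Rm.T@np.array([s[0],s[1],1])
def onplane(c,uv,z):
    o,d=ray(c,uv);return o+d*(z-o[2])/d[2]
def proj(c,p):
    T=np.array(c['camera_from_world']);q=T[:3,:3]@np.array(p)+T[:3,3];s=q[:2]/q[2];s=s*(1+c['k1']*(s@s))
    return np.array([c['fx']*s[0]+c['cx'],c['fy']*s[1]+c['cy']])
def save(n,im): cv2.imwrite('pics/'+n,im[:,:,::-1])
E
python3 - <<'E'
from h import *
s=sense();print(s,pinch_z)
for n in('scene','top'):
    c=calibration(n);T=np.array(c['camera_from_world']);print(n,c['fx'],c['k1'],-T[:3,:3].T@T[:3,3],T[2,:3]);save(n+'0.png',get_image(n))
E
```

```text
{'t': 0.0, 'joint_positions': array([-1.35848838,  0.61592835, -0.01263105,  1.42493625,  0.00813303,
        1.10336719, -0.04039518]), 'dq': array([-0.00144077, -0.00080795,  0.00046559, -0.00156685,  0.00121465,
        0.00049512,  0.00211024]), 'joint_efforts': array([-1.22666343e-04, -4.69218707e+01,  2.59133801e-01, -1.71033311e+01,
        1.00289236e-02,  9.81477555e-03, -8.72886318e-06]), 'ee_pos': array([153.56354412, 630.80514542, 230.1197905 ]), 'tcp_rot': array([-0.37404418, -3.11899158,  0.00404653]), 'force': array([0.04149128, 1.03017007, 0.19531745]), 'wrist_torque': array([ 0.01198296, -0.03028404,  0.04953779]), 'finger_force': 0.0, 'width': 85.46010143104427} 18.700000000000003
scene 593.6817526853097 0.020373444389972795 [-103.17410699 -618.52093501  913.51159884] [ 0.48818172  0.54083077 -0.68496766]
top 550.5675059931888 -0.0524131770003763 [ 323.52712981   55.96491217 1272.04214474] [ 0.1433931  -0.00431458 -0.98965641]
```

View pics/scene0.png

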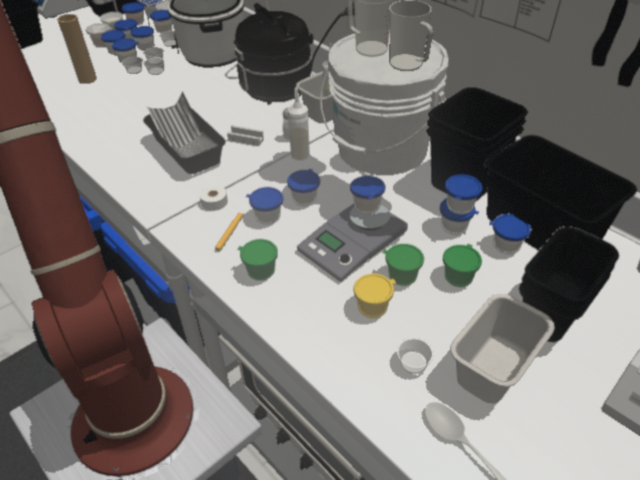

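View pics/top0.png

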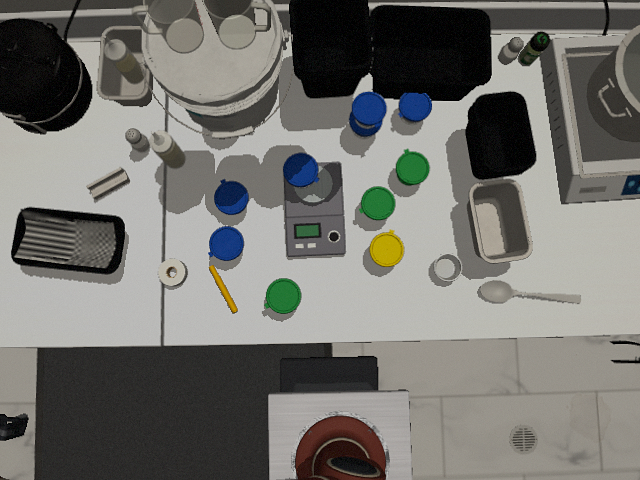

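Candidates for the portion in the top view: blue cup on the scale (301,170), which is the only one on the plate, so it is the portion. The others are blue on the table at (231,197) and (227,243), a blue stack at (368,110), blue at (415,107), green at (412,167), (378,203) and (284,295), and yellow at (387,249). The key is at (334,237).

Run:
```python
from h import *
out=[]
for n,box in(('top',(270,140,360,270)),('scene',(280,160,420,290))):
    c=calibration(n);im=cv2.imread(f'pics/{n}0.png');x0,y0,x1,y1=box
    hsv=cv2.cvtColor(im,cv2.COLOR_BGR2HSV);m=np.zeros(im.shape[:2],np.uint8)
    m[y0:y1,x0:x1]=cv2.inRange(hsv,(105,120,50),(130,255,255))[y0:y1,x0:x1]
    cs,_=cv2.findContours(m,0,1);k=max(cs,key=cv2.contourArea);e=cv2.fitEllipse(k);print(n,'lid',e,onplane(c,e[0],105))
    pts=k[:,0,:].astype(float);w=np.array([onplane(c,p,104) for p in pts]);(cx,cy),r=cv2.minEnclosingCircle(w[:,:2].astype(np.float32));print(' circ',cx,cy,r)
    cr=cv2.resize(im[y0:y1,x0:x1],None,fx=4,fy=4,interpolation=cv2.INTER_CUBIC);out.append(cr)
h=max(o.shape[0] for o in out)
o=np.hstack([cv2.copyMakeBorder(a,0,h-a.shape[0],0,0,0) for a in out]);print(o.shape)
o=cv2.resize(o,None,fx=.8,fy=.8);cv2.imwrite('pics/crop.png',o);print(o.shape)
```

```text
top lid ((300.55096435546875, 169.80303955078125), (32.31365203857422, 35.210514068603516), 107.88355255126953) [638.27427218  75.71810113 105.        ]
 circ 636.5324096679688 73.52828979492188 41.45834732055664
scene lid ((368.19073486328125, 189.74679565429688), (11.702799797058105, 33.848121643066406), 92.32875061035156) [631.39362976  60.54762597 105.        ]
 circ 637.4955444335938 69.81448364257812 35.430389404296875
(520, 920, 3)
(416, 736, 3)
```

View pics/crop.png

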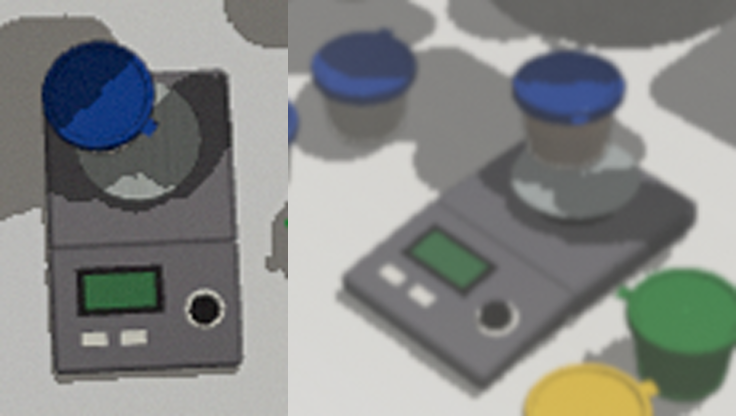

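Run:
```python
from h import *
from scipy.optimize import least_squares
c=calibration('top');P=lambda x,y,z:onplane(c,(x/3.2+270,y/3.2+140),z)[:2].round(1)
print('corners BR',P(228,70,32),'FR',P(242,366,17),'FL',P(57,372,17),'crease',P(50,247,32),P(240,240,32))
for z in(20,25,30):print('key',z,P(206,308,z))
e=np.array([P(78,160,48),P(90,190,48),P(110,204,48),P(138,210,48),P(165,203,48),P(188,182,48),P(200,148,48),P(192,115,48)])
f=least_squares(lambda q:np.hypot(*(e-q[:2]).T)-q[2],[610,50,45]);print('plate top cam',f.x,f.fun.round(1))
s=calibration('scene');S=lambda x,y,z:onplane(s,((x-288)/3.2+280,y/3.2+160),z)[:2].round(1)
print('scene BR?',S(694,205,32),'FR',S(480,385,17),'FL',S(347,282,17),'crease',S(438,203,32),S(575,290,32))
for z in(20,25,30):print('key',z,S(496,315,z))
e=np.array([S(512,182,48),S(530,203,48),S(575,216,48),S(620,203,48),S(640,180,48),S(645,150,48)])
f=least_squares(lambda q:np.hypot(*(e-q[:2]).T)-q[2],[610,50,45]);print('plate scene',f.x,f.fun.round(1))
```

```text
corners BR [675.1 -17.9] FR [460.5 -22.8] FL [458.8 109.8] crease [547.1 112.9] [549.5 -23. ]
key 20 [502.6   2.1]
key 25 [501.9   2.3]
key 30 [501.2   2.5]
plate top cam [614.69406012  48.97625944  44.65467102] [-1.4  0.9  0.6  0.4 -0.2 -1.1 -0.3  1. ]
scene BR? [672.6 -20.7] FR [460.6 -29. ] FL [460.9 100.3] crease [547.7 103.3] [554.4 -21.6]
key 20 [509.3   6.4]
key 25 [505.8   2.9]
key 30 [502.4  -0.6]
plate scene [630.48194998  52.30035229  49.18980513] [-2.   1.   2.5 -1.  -3.   2.4]
```

```bash
cat >> h.py <<'E'
def goal(p,ang=None):
    """shift (fractions) in tool axes to reach p; ang: desired world heading of tool x (deg)"""
    s=sense();Rm=R.from_rotvec(s['tcp_rot']).as_matrix();d=Rm.T@(np.array(p)-s['ee_pos'])/750
    h=np.degrees(np.arctan2(Rm[1,0],Rm[0,0]));print('t',s['t'],'tcp',s['ee_pos'].round(1),'headx',h.round(1),'shift',d.round(4))
    if ang is not None: print('spin for',ang,[(((h-a+180)%360-180)/45).round(3) for a in(ang,ang+90,ang+180,ang+270)],'q7',s['joint_positions'][6])
E
python3 - <<'E'
from h import *
goal([600,80,250],51)
s=sense();c=calibration('wrist');T=np.array(c['camera_from_world']);Rm=R.from_rotvec(s['tcp_rot']).as_matrix()
print(Rm.round(3));o=-T[:3,:3].T@T[:3,3];print('cam in tool',Rm.T@(o-s['ee_pos']),'fwd in tool',Rm.T@T[2,:3],'right in tool',Rm.T@T[0,:3],c['fx'])
E
```

```text
t 0.1 tcp [153.6 630.9 230.2] headx 166.3 shift [-0.7521 -0.573  -0.025 ]
spin for 51 [np.float64(2.563), np.float64(0.563), np.float64(-1.437), np.float64(-3.437)] q7 -0.040412778356719053
[[-0.972  0.237 -0.001]
 [ 0.237  0.972 -0.002]
 [-0.    -0.002 -1.   ]]
cam in tool [  70.60658981   -0.45785338 -142.77080952] fwd in tool [-2.73526911e-01 -4.90362064e-04  9.61864226e-01] right in tool [5.73574962e-04 9.99999609e-01 6.72912083e-04] 390.25831861227766
```

{"name": "move_arm", "arguments": {"hand": [0,0,0,0,0,0,0,0,0,0], "delta_pos": [[-0.08,-0.06,-0.03],[-0.75,-0.57,-0.05],[-0.75,-0.57,-0.05],[-0.75,-0.57,-0.05],[-0.75,-0.57,-0.05],[-0.75,-0.57,-0.05],[-0.75,-0.57,-0.05],[-0.75,-0.57,-0.05],[-0.75,-0.57,-0.05],[-0.75,-0.57,-0.05]], "spin": [0,-0.7,-0.7,-0.7,-0.7,-0.7,-0.7,-0.7,-0.7,-0.7]}}

```text
t: 0.93
ee_pos: [416.0, 307.7, 257.5]
tcp_rot: [0.487, -3.103, 0.001]
force: [1.2, 0.8, 0.8]
width: -0.3
finger_force: 0.0
```

Run:
```python
from h import *
goal([600,80,250],51)
```

```text
t 0.9333 tcp [416.  307.7 257.5] headx -162.2 shift [-0.1407 -0.3641  0.01  ]
spin for 51 [np.float64(3.263), np.float64(1.263), np.float64(-0.737), np.float64(-2.737)] q7 1.1510936632107085
```

{"name": "move_arm", "arguments": {"hand": [0,0,0,0,0,0,0,0,0,0], "delta_pos": [[-0.2,-0.36,0],[-0.2,-0.36,0],[-0.2,-0.36,0],[-0.2,-0.36,0],[-0.2,-0.36,0],[-0.2,-0.36,0],[-0.2,-0.36,0],[-0.2,-0.36,0],[-0.2,-0.36,0],[-0.2,-0.36,0]], "spin": [-0.737,-0.737,-0.737,-0.737,-0.737,-0.737,-0.737,-0.737,-0.737,-0.737]}}

```text
t: 1.77
ee_pos: [640.9, 96.8, 256.3]
tcp_rot: [1.346, -2.836, -0.001]
force: [-0.2, 1.0, 0.1]
width: -0.0
finger_force: 0.0
```

Run:
```python
from h import *
import pickle
goal([600,80,250],51)
c=calibration('wrist');im=get_image('wrist');save('w1.png',im);pickle.dump(c,open('w1.pkl','wb'))
for p in([616,48,48],[634,71,48],[638,75,105],[502,3,28]):print(p,proj(c,p))
```

```text
t 1.7667 tcp [640.9  96.8 256.3] headx -129.2 shift [0.0518 0.0281 0.0086]
spin for 51 [np.float64(3.995), np.float64(1.995), np.float64(-0.005), np.float64(-2.005)] q7 2.175224572443605
[616, 48, 48] [307.47719021 152.02373449]
[634, 71, 48] [308.45642913 185.41125092]
[638, 75, 105] [305.37398421 202.59856541]
[502, 3, 28] [377.52540766  21.54296655]
```

View pics/w1.png

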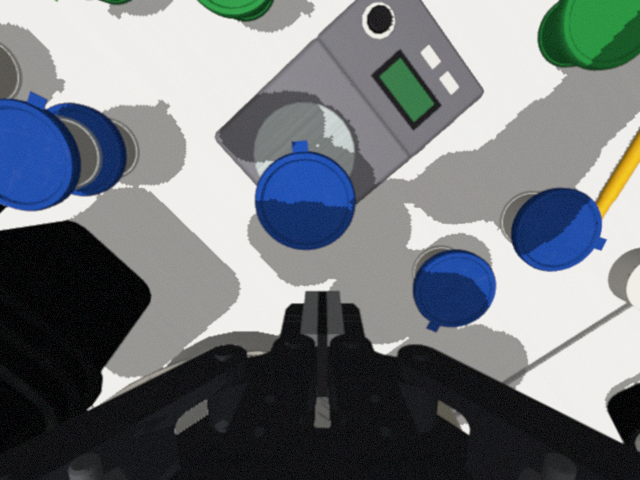

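```bash
cat >> h.py <<'E'
from scipy.optimize import least_squares
def circ(w,r=None):
    w=np.array(w)[:,:2]
    if r: f=least_squares(lambda q:np.hypot(*(w-q).T)-r,w.mean(0),loss='soft_l1')
    else: f=least_squares(lambda q:np.hypot(*(w-q[:2]).T)-q[2],[*w.mean(0),40],loss='soft_l1')
    return f.x
def lid(c,im,near,z=104.5):
    hsv=cv2.cvtColor(im,cv2.COLOR_RGB2HSV);m=cv2.inRange(hsv,(105,120,40),(130,255,255));m=cv2.morphologyEx(m,cv2.MORPH_OPEN,np.ones((15,15)))
    cs,_=cv2.findContours(m,0,1);k=min(cs,key=lambda a:np.hypot(*(a[:,0].mean(0)-near)) if cv2.contourArea(a)>300 else 1e9)
    return circ([onplane(c,p,z) for p in k[:,0].astype(float)]),cv2.fitEllipse(k)
E
python3 - <<'E'
from h import *
import pickle
c=pickle.load(open('w1.pkl','rb'));im=cv2.imread('pics/w1.png')[:,:,::-1].copy()
print('lid',lid(c,im,(305,200)))
a=[(254,150),(258,133),(268,117),(285,106),(305,102),(325,104),(342,114),(354,132),(357,150)]
print('plate',circ([onplane(c,p,48) for p in a]),circ([onplane(c,p,48) for p in a],45))
for z in(24,27,30):print('key',onplane(c,(379,20),z))
print('BR',onplane(c,(217,137),32),'FL',onplane(c,(482,92),17),'crease R',onplane(c,(320,39),32),'crease L',onplane(c,(410,153),32),'hidden BL')
t=calibration('top')
for z in(0,150,200):print('bin',onplane(t,(300,97),z).round(),onplane(t,(367,90),z).round(),'w',onplane(c,(150,295),z).round(),onplane(c,(80,222),z).round(),'bucket',onplane(t,(235,135),z).round())
E
python3 - <<'E'
import cv2
im=cv2.imread('pics/w1.png');cv2.imwrite('pics/w1c.png',cv2.resize(im[70:270,220:400],None,fx=3,fy=3,interpolation=cv2.INTER_CUBIC))
E
```

```text
lid (array([637.77800263,  74.04115529,  37.53079431]), ((304.64471435546875, 198.50424194335938), (97.0345687866211, 102.20978546142578), 164.29885864257812))
plate [619.08784052  50.09006783  45.84915703] [618.43391212  49.1728928 ]
key [499.30027127   2.42679621  24.        ]
key [500.0738937   2.7507861  27.       ]
key [500.84751612   3.074776    30.        ]
BR [672.03150546 -13.7452558   32.        ] FL [459.83590268 108.39322011  17.        ] crease R [548.82603584 -16.90699585  32.        ] crease L [544.59506483 108.37253489  32.        ] hidden BL
bin [849.  76.   0.] [864. -88.   0.] w [851.  57.   0.] [848. -46.   0.] bucket [756. 234.   0.]
bin [787.  74. 150.] [800. -71. 150.] w [755.  52. 150.] [753. -13. 150.] bucket [705. 213. 150.]
bin [766.  73. 200.] [779. -65. 200.] w [723.  50. 200.] [722.  -1. 200.] bucket [688. 206. 200.]
```

View pics/w1c.png

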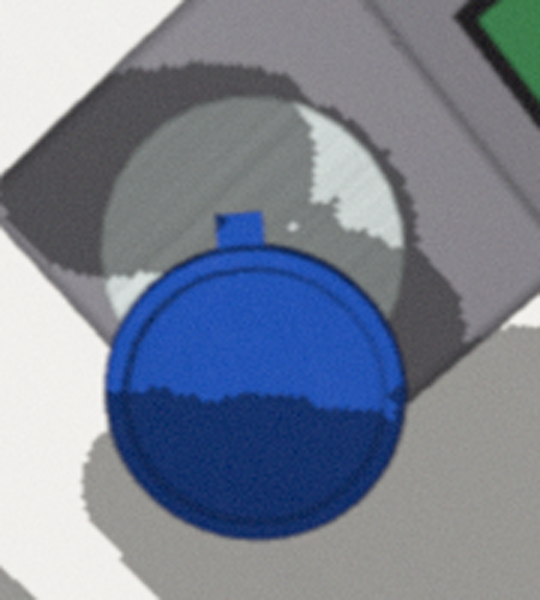

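The cup leans on the plate's back-left side (lid centre ≈ (305,199) px, plate centre ≈ (305,151) px). That puts the lid at about (638,74) mm and the plate centre at about (617,49) mm. The tool x axis already lines up with the push direction.

Run:
```python
from h import *
goal([677,120,91],50)
```

```text
t 1.8167 tcp [640.   99.1 256.8] headx -129.0 shift [-0.0529 -0.0213  0.2209]
spin for 50 [np.float64(-3.978), np.float64(2.022), np.float64(0.022), np.float64(-1.978)] q7 2.175223070545244
```

{"name": "move_arm", "arguments": {"hand": [0,0,0,0,0,0,0,0,0,0], "delta_pos": [[-0.053,-0.021,0],[-0.053,-0.021,0.02],[-0.053,-0.021,0.06],[-0.053,-0.021,0.1],[-0.053,-0.021,0.14],[-0.053,-0.021,0.18],[-0.053,-0.021,0.22],[-0.053,-0.021,0.22],[-0.053,-0.021,0.22],[-0.053,-0.021,0.22]], "spin": [0.02,0.02,0.02,0.02,0.02,0.02,0.02,0.02,0.02,0.02]}}

```text
t: 2.65
ee_pos: [678.7, 121.4, 94.8]
tcp_rot: [-1.331, 2.842, 0.0]
force: [0.3, 0.1, -0.6]
width: -0.1
finger_force: 0.0
```

Run:
```python
from h import *
import pickle
goal([667,109,90],50);goal([647.2,85.2,88])
c=calibration('wrist');im=get_image('wrist');save('w2.png',im);pickle.dump(c,open('w2.pkl','wb'))
for p in([617,49,48],[638,74,105]):print(p,proj(c,p))
print(lid(c,im,proj(c,[638,74,105])),sense()['force'])
```

```text
t 2.65 tcp [678.7 121.4  94.8] headx -129.8 shift [0.0227 0.0014 0.0063]
spin for 50 [np.float64(-3.996), np.float64(2.004), np.float64(0.004), np.float64(-1.996)] q7 2.115131408935383
t 2.65 tcp [678.7 121.4  94.8] headx -129.8 shift [0.064  0.0013 0.0089]
[617, 49, 48] [322.40987122  73.63839387]
[638, 74, 105] [321.91380915 156.36831993]
(array([637.91057479,  73.95773955,  37.79936882]), ((321.7269287109375, 142.65269470214844), (223.9064483642578, 247.90174865722656), 175.06610107421875)) [-0.07048241  0.09152059  0.79789428]
```

View pics/w2.png

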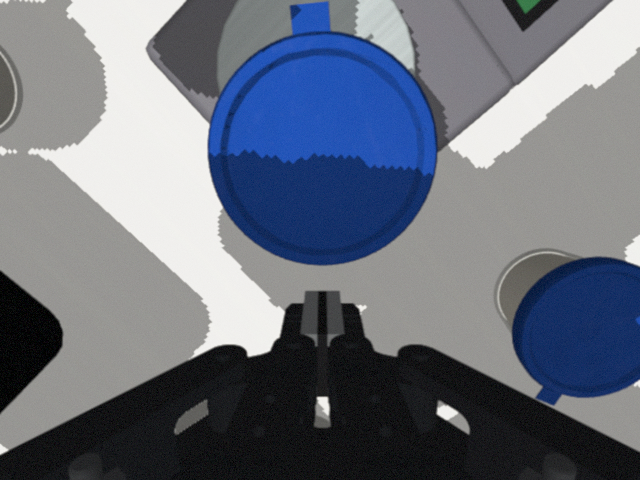

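{"name": "move_arm", "arguments": {"hand": [0,0,0,0,0,0,0,0,0,0], "delta_pos": [[0.012,0.001,0],[0.016,0.001,0],[0.018,0.001,0],[0.02,0.001,0.001],[0.022,0.001,0.002],[0.024,0.001,0.003],[0.026,0.001,0.004],[0.028,0.001,0.005],[0.03,0.001,0.006],[0.03,0.001,0.006]], "spin": [0,0,0,0,0,0,0,0,0,0]}}

```text
t: 3.53
ee_pos: [662.4, 102.3, 87.7]
tcp_rot: [1.329, -2.845, 0.0]
force: [-0.1, 0.8, 0.7]
width: -0.0
finger_force: 0.4
```

```bash
cat > look.py <<'E'
from h import *
s=sense();t=calibration('wrist');im=get_image('wrist');c=t
print('force',s['force'].round(2));goal([647.2,85.2,88])
L,e=lid(c,im,proj(c,[634,70,105]),105);P=np.array([617,49]);u=np.array([.643,.766]);v=np.array([-.766,.643])
print('lid',L.round(1),'off along',((L[:2]-P)@u).round(1),'lat',((L[:2]-P)@v).round(1),'tool-lid',((s['ee_pos'][:2]-L[:2])@u).round(1))
save('last.png',im)
E
python3 look.py
```

```text
force [-0.09  0.81  0.66]
t 3.5833 tcp [662.5 102.4  87.7] headx -129.9 shift [ 0.0306  0.0009 -0.0003]
lid [631.1  65.4  38.2] off along 21.6 lat -0.3 tool-lid 48.4
```

{"name": "move_arm", "arguments": {"hand": [0,0,0,0], "delta_pos": [[-0.01,0,0],[-0.02,0,-0.004],[-0.02,0,-0.004],[-0.02,0,-0.004]], "spin": [0,0,0,0]}}

```text
t: 3.92
ee_pos: [672.9, 115.5, 91.2]
tcp_rot: [-1.332, 2.845, 0.0]
force: [-0.8, 0.7, 0.6]
width: 0.1
finger_force: 0.0
```

```bash
python3 look.py
```

```text
force [-0.75  0.67  0.55]
t 3.9667 tcp [672.5 114.7  91. ] headx -129.9 shift [0.0519 0.0007 0.0041]
lid [632.4  67.5  38. ] off along 24.0 lat 0.1 tool-lid 62.8
```

{"name": "move_arm", "arguments": {"hand": [0,0,0,0,0,0,0,0,0,0], "delta_pos": [[0.016,0,0],[0.019,0,0],[0.021,0,0.001],[0.024,0,0.002],[0.026,0,0.003],[0.029,0,0.004],[0.031,0,0.005],[0.034,0,0.006],[0.036,0,0.007],[0.036,0,0.007]], "spin": [0,0,0,0,0,0,0,0,0,0]}}

```text
t: 4.8
ee_pos: [654.7, 93.0, 85.6]
tcp_rot: [1.329, -2.845, 0.0]
force: [1.0, 0.1, 0.7]
width: -0.0
finger_force: 0.3
```

```bash
python3 look.py
```

```text
force [0.95 0.07 0.73]
t 4.85 tcp [654.8  93.1  85.6] headx -129.9 shift [ 0.0146  0.001  -0.0032]
lid [624.   56.2  38.4] off along 10.0 lat -0.8 tool-lid 48.0
```

{"name": "move_arm", "arguments": {"hand": [0,0,0,0], "delta_pos": [[-0.01,0,0],[-0.02,0,-0.004],[-0.02,0,-0.005],[-0.02,0,-0.005]], "spin": [0,0,0,0]}}

```text
t: 5.18
ee_pos: [665.4, 106.4, 90.0]
tcp_rot: [-1.331, 2.844, 0.0]
force: [0.6, -0.4, -0.1]
width: 0.1
finger_force: 0.0
```

```bash
python3 look.py
```

```text
force [ 0.56 -0.41 -0.06]
t 5.2333 tcp [665.  105.6  89.7] headx -129.9 shift [0.0361 0.0008 0.0023]
lid [625.4  58.6  38.3] off along 12.8 lat -0.3 tool-lid 62.3
```

{"name": "move_arm", "arguments": {"hand": [0,0,0,0,0,0,0,0,0,0], "delta_pos": [[0.017,0,0],[0.02,0,0],[0.023,0,0.001],[0.025,0,0.002],[0.028,0,0.003],[0.03,0,0.004],[0.032,0,0.005],[0.034,0,0.006],[0.036,0,0.006],[0.037,0,0.006]], "spin": [0,0,0,0,0,0,0,0,0,0]}}

```text
t: 6.07
ee_pos: [646.8, 83.5, 85.0]
tcp_rot: [1.329, -2.846, 0.0]
force: [0.5, 0.6, 0.4]
width: -0.0
finger_force: 0.4
```

```bash
python3 look.py
```

```text
force [0.47 0.58 0.45]
t 6.1167 tcp [646.7  83.4  85. ] headx -129.9 shift [-0.0023  0.001  -0.004 ]
lid [616.6  46.8  38.5] off along -2.0 lat -1.1 tool-lid 47.6
```

{"name": "move_arm", "arguments": {"hand": [0,0,0,0,0,0,0,0,0,0], "delta_pos": [[-0.01,0,0],[-0.02,0,-0.004],[-0.03,0,-0.04],[-0.04,0,-0.1],[-0.04,0,-0.15],[-0.04,0,-0.2],[-0.04,0,-0.22],[-0.04,0,-0.22],[-0.04,0,-0.22],[-0.04,0,-0.22]], "spin": [0,0,0,0,0,0,0,0,0,0]}}

```text
t: 6.95
ee_pos: [665.5, 107.0, 248.7]
tcp_rot: [1.329, -2.843, -0.001]
force: [-0.2, 0.0, -0.4]
width: 0.1
finger_force: 0.0
```

```bash
python3 look.py; cp pics/last.png pics/w3.png; python3 -c "
from h import *;import pickle
pickle.dump(calibration('wrist'),open('w3.pkl','wb'));t=calibration('top');im=get_image('top');save('top3.png',im);s=calibration('scene');i2=get_image('scene');save('scene3.png',i2)
print('top lid',lid(t,im,proj(t,[617,49,105]),105)); print('scene',lid(s,i2,proj(s,[617,49,105]),105))"
```

```text
force [-0.22  0.03 -0.36]
t 7.0 tcp [665.2 106.9 248. ] headx -129.9 shift [ 0.0369 -0.0006  0.2135]
lid [618.4  49.3  38.3] off along 1.2 lat -0.9 tool-lid 74.5
top lid (array([580.58267477, 228.36549847,  34.56425689]), ((230.5814208984375, 197.1920166015625), (31.068439483642578, 32.23974609375), 171.14181518554688))
scene (array([789.17605362, -73.4883858 ,  41.14459862]), ((463.907958984375, 185.97244262695312), (25.354909896850586, 33.18086242675781), 99.73257446289062))
```

View pics/w3.png

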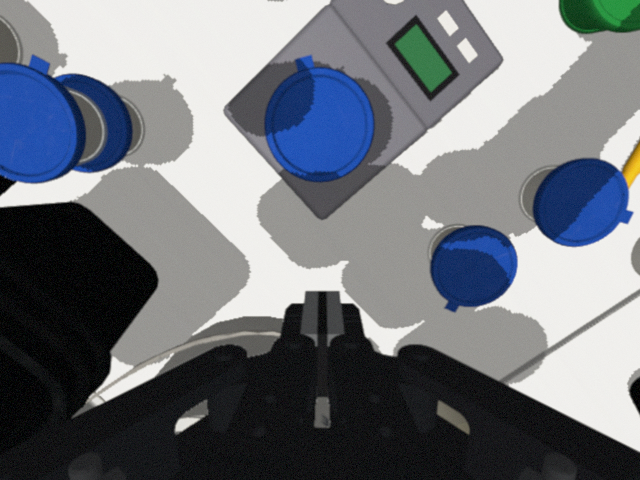

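The cup now stands over the plate, with its lid centre at about (320,124) px. The housing's back corners are at about (224,110) and (322,218). I'll check the plate centre against the housing.

Run:
```python
from h import *
import pickle
c=pickle.load(open('w3.pkl','rb'))
B1=onplane(c,(224,110),32)[:2];B2=onplane(c,(322,218),32)[:2];C1=onplane(c,(332,2),32)[:2];C2=onplane(c,(427,130),32)[:2]
m=(B1+B2)/2;d=(B2-B1);w=np.hypot(*d);ax=np.array([d[1],-d[0]])/w
if ax[0]<0:ax=-ax
print(B1,B2,w,'crease',C1,C2,'axis',ax,'plate',m-58*ax,'mid crease',(C1+C2)/2)
im=cv2.imread('pics/w3.png');a=cv2.resize(im[0:230,200:520],None,fx=2.4,fy=2.4,interpolation=cv2.INTER_CUBIC)
t=cv2.imread('pics/scene3.png')[165:290,285:425];cv2.imwrite('pics/c3.png',cv2.resize(t,None,fx=5,fy=4.6*1,interpolation=cv2.INTER_CUBIC))
```

```text
[672.52551828 -15.17845514] [668.53172522 113.11853408] 128.35913611830375 crease [547.6817886  -18.97161652] [546.58449716 111.73132239] axis [0.99951584 0.03111421] plate [612.55670327  47.16541532] mid crease [547.13314288  46.37985293]
```

View pics/c3.png

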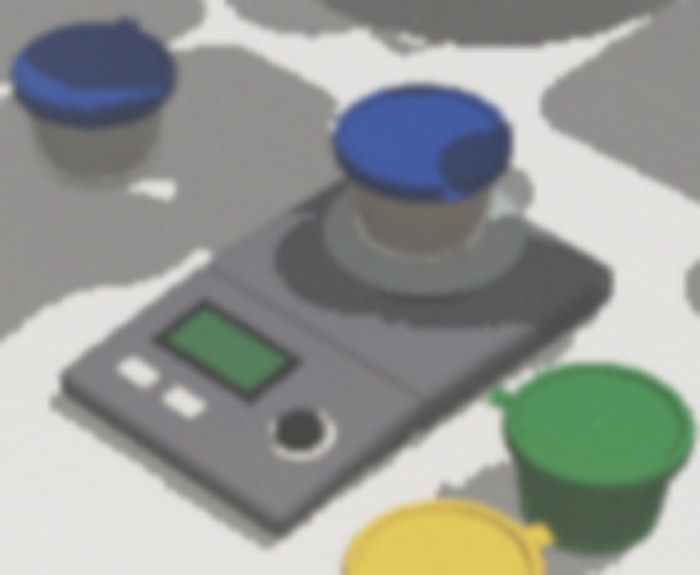

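Run:
```python
from h import *
im=cv2.imread('pics/scene3.png')
for x in(358,364,369,374,380):print(x,[tuple(int(v) for v in im[y,x]) for y in range(206,236)])
im=cv2.resize(im[196:236,345:395],None,fx=14,fy=14,interpolation=cv2.INTER_CUBIC);im=cv2.convertScaleAbs(im,alpha=1.8,beta=-60);cv2.imwrite('pics/c4.png',im)
```

```text
358 [(92, 87, 88), (96, 100, 104), (97, 103, 110), (97, 102, 108), (96, 102, 106), (96, 100, 105), (96, 100, 104), (99, 104, 108), (105, 109, 112), (111, 115, 118), (119, 123, 126), (122, 125, 126), (118, 120, 119), (114, 115, 114), (114, 114, 112), (114, 115, 112), (114, 115, 112), (114, 115, 112), (115, 116, 113), (110, 112, 108), (102, 103, 101), (93, 92, 92), (91, 89, 90), (89, 88, 89), (88, 87, 87), (90, 89, 89), (95, 93, 94), (109, 107, 108), (125, 122, 124), (130, 126, 127)]
364 [(93, 69, 61), (89, 72, 68), (93, 87, 88), (97, 102, 106), (98, 106, 111), (99, 106, 112), (98, 105, 110), (97, 104, 108), (98, 103, 108), (97, 103, 108), (98, 104, 109), (97, 104, 108), (100, 106, 110), (111, 116, 119), (117, 121, 123), (115, 118, 117), (114, 116, 114), (114, 116, 113), (116, 117, 114), (116, 117, 114), (115, 117, 113), (110, 111, 108), (98, 99, 97), (84, 84, 84), (84, 84, 84), (88, 87, 88), (89, 89, 89), (90, 90, 91), (99, 98, 99), (115, 112, 114)]
369 [(106, 72, 62), (92, 69, 62), (92, 79, 75), (96, 94, 96), (100, 105, 111), (100, 107, 114), (101, 108, 114), (100, 107, 111), (99, 10
[... 605 characters left out ...]
(114, 116, 114), (116, 117, 114), (116, 117, 114), (117, 118, 114), (116, 117, 114), (114, 115, 112), (103, 105, 102), (86, 86, 85), (82, 81, 81), (88, 86, 87), (89, 89, 89), (90, 89, 89), (90, 90, 90), (96, 95, 94)]
380 [(93, 82, 80), (98, 96, 98), (102, 105, 109), (102, 107, 111), (103, 108, 112), (105, 110, 113), (108, 113, 116), (112, 117, 120), (117, 122, 124), (123, 128, 130), (126, 131, 131), (123, 127, 126), (119, 121, 119), (117, 119, 116), (117, 119, 115), (116, 117, 114), (116, 118, 114), (116, 117, 114), (116, 118, 114), (115, 116, 113), (110, 112, 109), (100, 101, 99), (91, 91, 91), (89, 89, 89), (90, 89, 89), (90, 90, 90), (90, 89, 90), (90, 90, 90), (91, 91, 91), (96, 95, 95)]
```

View pics/c4.png

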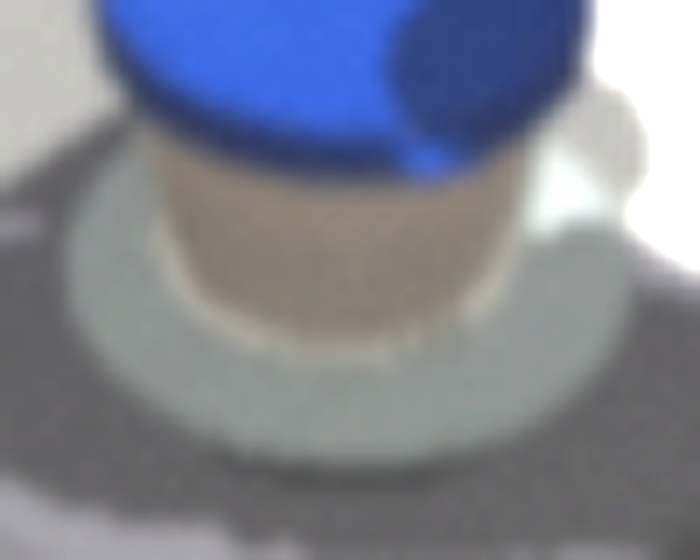

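Run:
```python
from h import *
c=calibration('scene')
f=lambda L,z,r:circ([onplane(c,(x/14+345-.5+.036,y/14+196-.5+.036),z) for x,y in L],r)
foot=[(165,260),(185,297),(220,330),(270,350),(330,358),(390,352),(440,335),(480,310),(508,280)]
plate=[(68,290),(90,345),(130,390),(190,430),(250,455),(340,467),(430,460),(500,435),(570,390),(615,345),(630,300)]
print('foot',f(foot,48,28.5),f(foot,48,None),'plate',f(plate,43.5,45),f(plate,43.5,None))
```

```text
foot [626.71464152  52.6130765 ] [625.93614833  51.89259826  27.66215857] plate [625.77486754  49.0966945 ] [624.96878655  48.25156421  44.11020851]
```

The same-plane fits give a cup foot about 3.6 mm from the plate centre, so it's centred, upright and level. On to the key.

Run:
```python
from h import *
goal([500.5,2.5,110],-160)
```

```text
t 7.1 tcp [665.4 106.7 248. ] headx -129.9 shift [0.247  0.0791 0.185 ]
spin for -160 [np.float64(0.669), np.float64(-1.331), np.float64(-3.331), np.float64(2.669)] q7 2.1572346146933383
```

{"name": "move_arm", "arguments": {"hand": [0,0,0,0,0,0,0,0,0,0], "delta_pos": [[0.247,0.079,0],[0.247,0.079,0],[0.247,0.079,0],[0.247,0.079,0],[0.247,0.079,0],[0.247,0.079,0.02],[0.247,0.079,0.07],[0.247,0.079,0.12],[0.247,0.079,0.17],[0.247,0.079,0.18]], "spin": [0.66,0.66,0.66,0.66,0.66,0.66,0.66,0.66,0.66,0.66]}}

```text
t: 7.93
ee_pos: [497.3, 2.6, 109.7]
tcp_rot: [0.554, -3.08, -0.003]
force: [0.2, 0.6, 0.4]
width: -0.1
finger_force: 0.0
```

Run:
```python
from h import *
s=sense();c=calibration('wrist');im=get_image('wrist');save('w5.png',im)
hsv=cv2.cvtColor(im,cv2.COLOR_RGB2GRAY);p=proj(c,[501,2.5,32.5]);print('pred key',p)
goal([501,2.5,32.5],-160)
```

```text
pred key [318.72390956 262.84152558]
t 7.9833 tcp [498.3   2.7 110.8] headx -159.6 shift [-0.0044 -0.0018  0.1044]
spin for -160 [np.float64(0.009), np.float64(-1.991), np.float64(-3.991), np.float64(2.009)] q7 1.8253429936531067
```

View pics/w5.png

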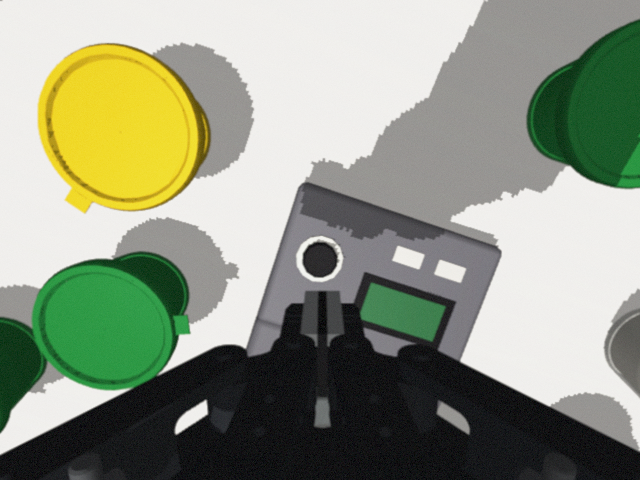

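{"name": "move_arm", "arguments": {"hand": [0,0,0,0,0,0,0,0,0,0], "delta_pos": [[-0.002,-0.001,0.04],[-0.002,-0.001,0.075],[-0.002,-0.001,0.09],[-0.002,-0.001,0.096],[-0.002,-0.001,0.1],[-0.002,-0.001,0.102],[-0.002,-0.001,0.104],[-0.002,-0.001,0.106],[-0.002,-0.001,0.106],[-0.002,-0.001,0.106]], "spin": [0,0,0,0,0,0,0,0,0,0]}}

```text
t: 8.82
ee_pos: [503.9, 2.6, 36.1]
tcp_rot: [-0.556, 3.091, -0.0]
force: [0.8, -0.4, -0.3]
width: -0.1
finger_force: 0.0
```

{"name": "move_arm", "arguments": {"hand": [0,0,0,0,0,0], "delta_pos": [[0.005,0.001,0],[0.005,0.001,0.003],[0.005,0.001,0.005],[0.005,0.001,0.007],[0.005,0.001,0.009],[0.005,0.001,0.009]], "spin": [0,0,0,0,0,0]}}

```text
t: 9.32
ee_pos: [499.9, 1.9, 28.8]
tcp_rot: [0.556, -3.092, 0.0]
force: [-1.1, -0.5, 2.8]
width: -0.1
finger_force: 1.8
```

Contact at about 2.8 N. I'll press a little further.

{"name": "move_arm", "arguments": {"hand": [0,0,0,0], "delta_pos": [[0,0,0.002],[0,0,0.004],[0,0,0.005],[0,0,0.005]], "spin": [0,0,0,0]}}

```text
t: 9.65
ee_pos: [500.1, 1.8, 27.8]
tcp_rot: [-0.556, 3.091, -0.001]
force: [-5.1, -0.6, 24.7]
width: -0.5
finger_force: 12.6
```

{"name": "move_arm", "arguments": {"hand": [0,0,0,0,0,0,0,0,0,0], "delta_pos": [[0,0,-0.01],[0,0,-0.05],[0,0,-0.1],[0,0,-0.15],[0,0,-0.2],[0,0,-0.25],[0,0,-0.25],[0,0,-0.25],[0,0,-0.25],[0,0,-0.25]], "spin": [0,0,0,0,0,0,0,0,0,0]}}

```text
t: 10.48
ee_pos: [498.6, 2.0, 211.0]
tcp_rot: [0.556, -3.088, -0.001]
force: [-0.8, -0.3, -0.7]
width: 0.1
finger_force: 0.0
```

Run:
```python
from h import *
s=sense();print(s['t'],s['ee_pos'],s['force'])
im=get_image('scene');o=cv2.imread('pics/scene3.png')[:,:,::-1]
a=im[160:300,280:430];b=o[160:300,280:430];print(np.abs(a.astype(int)-b).mean())
save('end.png',cv2.resize(np.hstack([b,a]),None,fx=2.6,fy=2.6,interpolation=cv2.INTER_CUBIC))
```

```text
10.4833 [498.63887204   1.97376121 211.01944993] [-0.7580841  -0.269629   -0.72406488]
11.649777777777778
```

View pics/end.png

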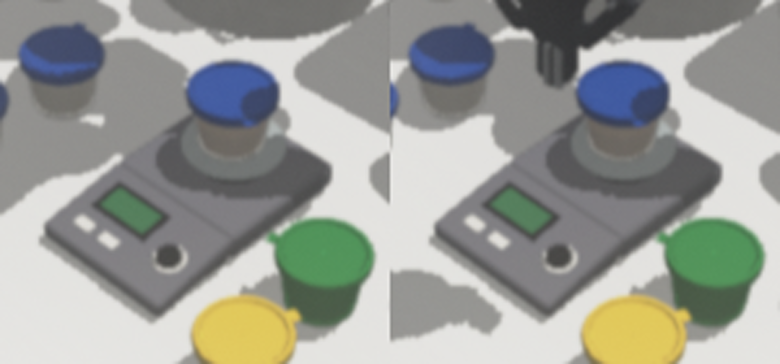

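The cup hasn't moved since it was centred (lid at the same place in both halves), the key is up again and the hand is clear.

```bash
python3 -c "
from plant import sign_off
print(sign_off())"
```

```text
the job is handed in; nothing more can be done
None
```

I centred the cup with three light taps, pressed the hold key fully down and released it, then handed the job in; the cup measured about 3.6 mm from the plate's centre (limit 7 mm), and no verdict came back.

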